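Find the case that rattles and hold it out

TASK

Something has come loose inside one of the three sealed aluminium cases. Working from the robot's left to its right, pick up each case in turn with a light grip (well under 50 N, the walls are thin), lift it about 10 cm, shake it briskly and feel whether it rattles, and stand the quiet ones back where they were; all three are to be shaken. Then hold the rattling case out over the middle of the metal plate with the grid of holes, level and still, about 15 cm above it, and finish while still holding it there; leave everything else alone.

Things in the scene. Friction and masses are not known exactly. Their poses are not given: they have to be found in the camera images.
- case_left_center (a point): Centre (half-way up) of the case farthest to +y, the robot's left. Three identical sealed aluminium boxes with a dark lid seam and black corners stand loose on the table: 130 mm long (own x axis, pointing roughly away from the robot), 54 wide (y), 50 high (z up); the point is 25 mm above the underside. What is packed in them differs (0.18 to 0.6 kg), so weight tells little.
- case_middle_center (a point): Centre of the case between the other two, identical to the left one. One of the three, a different one each time, also holds a loose steel ball, 36 mm, 0.19 kg, that rolls freely 82 mm along its length (cavity 118 x 46 x 42 mm): it knocks on the ends when shaken lengthwise, and rolls to the lower end when tilted, 41 mm off centre.
- case_right_center (a point): Centre of the case farthest to -y, the robot's right, identical to the left one. In the other two nothing moves; a case without the ball balances at its centre. Thin walls: grip across the 54 mm width with 20 to 30 N; more than 50 N on a side is too much.
- plate_top (a point): middle of the top face of the grey metal plate with a grid of holes, 100x75 mm, 12 mm high, fixed on the bare table to the right of the cases, beyond the small machine vice (55 mm high); the hand-over spot is the air above it
- stage: flat black square stage with a light metal top, 58x58 mm, 17 mm high; a bystander. Origin at the middle of its underside, z up
- ring_mount: upright black ring on a foot, 26x65 mm, 60 mm high; a bystander. Origin at the middle of its underside, z up
- holder: short black upright tube with a side screw, 25x32 mm, 55 mm high; a bystander. Origin at the middle of its underside, z up

How it is judged (in metres and radians):
On the way, in this order (a step that is already met when the one before it is completed fails the run):
1. the left case is lifted clear of the table (underside 50 mm up) and shaken briskly (faster than 0.25 m/s or 0.8 rad/s) (height (world z) of case_left_center above 0.075 m and (linear speed of case_left above 0.25 m/s or angular speed of case_left above 0.8 rad/s)).
2. the middle case is lifted clear of the table (underside 50 mm up) and shaken briskly (faster than 0.25 m/s or 0.8 rad/s) (height (world z) of case_middle_center above 0.075 m and (linear speed of case_middle above 0.25 m/s or angular speed of case_middle above 0.8 rad/s)).
3. the right case is lifted clear of the table (underside 50 mm up) and shaken briskly (faster than 0.25 m/s or 0.8 rad/s) (height (world z) of case_right_center above 0.075 m and (linear speed of case_right above 0.25 m/s or angular speed of case_right above 0.8 rad/s)).
At the end, for the whole second after the job is handed in: The case with the loose ball is held in the fingers with its centre within 4 cm of the plate's middle as seen from above and 10 to 27 cm above the table top, within 0.2 rad of level and still (under 0.03 m/s); the other two stand upright on the table, let go, within 5 cm of where they were (((distance between case_left_center and loose_ball below 0.06 m and (horizontal distance between case_left_center and plate_top below 0.04 m and height (world z) of case_left_center between 0.1 and 0.27 m and angle between case_left_center's own z axis and vertical below 0.2 rad and linear speed of case_left below 0.03 m/s and contact force between the fingers and case_left above 1 N) and (distance of case_middle_center from where it was at the start of the episode below 0.05 m and height (world z) of case_middle_center below 0.032 m and angle between case_middle_center's own z axis and vertical below 0.1 rad and contact force between the fingers and case_middle below 0.1 N) and (distance of case_right_center from where it was at the start of the episode below 0.05 m and height (world z) of case_right_center below 0.032 m and angle between case_right_center's own z axis and vertical below 0.1 rad and contact force between the fingers and case_right below 0.1 N)) or (distance between case_middle_center and loose_ball below 0.06 m and (horizontal distance between case_middle_center and plate_top below 0.04 m and height (world z) of case_middle_center between 0.1 and 0.27 m and angle between case_middle_center's own z axis and vertical below 0.2 rad and linear speed of case_middle below 0.03 m/s and contact force between the fingers and case_middle above 1 N) and (distance of case_left_center from where it was at the start of the episode below 0.05 m and height (world z) of case_left_center below 0.032 m and angle between case_left_center's own z axis and vertical below 0.1 rad and contact force between the fingers and case_left below 0.1 N) and (distance of case_right_center from where it was at the start of the episode below 0.05 m and height (world z) of case_right_center below 0.032 m and angle between case_right_center's own z axis and vertical below 0.1 rad and contact force between the fingers and case_right below 0.1 N)) or (distance between case_right_center and loose_ball below 0.06 m and (horizontal distance between case_right_center and plate_top below 0.04 m and height (world z) of case_right_center between 0.1 and 0.27 m and angle between case_right_center's own z axis and vertical below 0.2 rad and linear speed of case_right below 0.03 m/s and contact force between the fingers and case_right above 1 N) and (distance of case_left_center from where it was at the start of the episode below 0.05 m and height (world z) of case_left_center below 0.032 m and angle between case_left_center's own z axis and vertical below 0.1 rad and contact force between the fingers and case_left below 0.1 N) and (distance of case_middle_center from where it was at the start of the episode below 0.05 m and height (world z) of case_middle_center below 0.032 m and angle between case_middle_center's own z axis and vertical below 0.1 rad and contact force between the fingers and case_middle below 0.1 N)))); the arm keeps its last pose, push and grip.
It fails at once if the left case is squeezed with more than 50 N on a side (contact force between the fingers and case_left above 100 N).
It fails at once if the middle case is squeezed with more than 50 N on a side (contact force between the fingers and case_middle above 100 N).
It fails at once if the right case is squeezed with more than 50 N on a side (contact force between the fingers and case_right above 100 N).
It fails at once if a bystander is moved by more than 3 cm (distance of any of stage, ring_mount, holder from where it was at the start of the episode above 0.03 m).
It also fails if it takes over 72 s, if anything falls off the work surface, if the arm or the gripper's body presses on something with over 40 N, if the wrist force passes 120 N, or if a joint passes its speed limit or range.

ROBOT

A 6-joint arm with a two-finger parallel gripper is mounted at the origin on a cart in front of the work surface, level with it; the furniture and walls round the work are solid. World frame = base frame: x ahead of the robot, y to its left, z up, the work surface at z = 0. Lengths are in mm, angles in rad, forces in N, time in s.
With the tool pointing down it reaches from about 275 to 750 mm from the base axis. Payload 10.2 kg.
Tool frame: the origin (TCP) lies midway between the tips of the shut fingers; the grasp point (between the pads) lies 19 mm behind it (ctrl.grip_depth is the distance from the TCP to the grasp point, in mm); y points along the fingers, x is the direction in which the jaws open and shut, and the axes are right-handed (so a half turn about y gives the same grasp; the last joint's range is limited). The gripper opens to 85 mm and grips with 20 to 120 N. Pads are 22 mm wide; open, the fingers measure 114 mm over their backs; the gripper's body (76 mm by 85 mm) begins 54 mm behind the grasp point. The pads swing forward as they close: fully open they stand 13 mm farther back than shut.
Start: joints at [1.067, 0.313, 1.498, -0, 1.331, -0.223], TCP at [145.503, 504.44, 231.294] pointing down, gripper open.
Joint ranges: [-2.94, 2.94], [-0.97, 2.17], [0.19, 2.56], [-1.23, 4.37], [0.02, 3.11], [-2.88, 2.88]. Speed limits (rad/s): [2.39, 2.39, 3.01, 3.14, 3.14, 3.14].

INTERFACE

Orientations are given as a unit quaternion [w, x, y, z].
In Python, from rig import ctrl gives the robot as it stands. The module is installed in compiled form; this text tells all that it offers.
- The arm moves only by the tool drive_tool, never from a script. Its arguments are lists of equal length, an entry for each row: "gripper": the closure, from 0 (fully open) to 1 (shut); "offset": the shift along the tool's x, y, z in m, a list of three; "turn": the turn about the tool's y in degrees. In form: {"gripper": [gripper, ...], "offset": [[tx, ty, tz], ...], "turn": [turn, ...]}. A call has 1 to 20 rows; each row shifts and turns the commanded pose from where the row before left it, along the tool's axes as they then stand; what a row does not reach is not made up. A row lasts 1/12 s, in which the tool goes at most 41.7 mm and 7.16 degrees, less where a joint would pass 70% of its speed; a pose out of reach is approached as far as the arm can. A call is refused whole if a number of a shift passes 0.0417 or a number of a turn 7.16, either way. A call with a gripper value outside its range is refused whole. The fingers move at their own pace and stop on an object; "force" is the grip in N (left out, the last holds). Time passes only in rows, so rows that do not move let the fingers close. It gives the time, the measured TCP pose, the force and the opening at its end, in the units of the state.
- ctrl.sense(): the state, without advancing time (a new reading comes with each control period).
- ctrl.capture(name): name is "scene" or "side" or "wrist"; returns (picture, depth): 480x640x3 uint8, red, green, blue; 480x640 float32, mm along the optical axis (not along the pixel's ray), 0 where there is no reading.
- ctrl.camera_params(name): a dict with "fovy" (degrees; the focal length in pixels is half the picture's height over the tangent of half this angle, whatever the lens; pixels are square), "cx", "cy" (the principal point, pixels), "view" (4x4, takes a point from world to camera coordinates); the wrist camera has in their place "tool_from_camera" (4x4, takes a point from camera to tool coordinates, whose origin is the TCP and whose axes are the tool frame's). Camera axes: x right, y down, z forward; pixel columns grow to the right and rows downward; lengths in mm; the calibration is good to about 2 mm. A picture is of the moment at which its call begins: read the wrist's pose just before it. camera_params takes no time and is no camera call.
- ctrl.finish_job(): hands the job in, once; it reports no verdict.
Trained networks look in the newest picture that a camera, given by its name, has taken for a name from the list of things; names that differ only in an ending like _2 or _b are one class to them, and where a whole thing is asked for, a point or a joint stands for the part that bears it (a point fixed in the world has none). Each returns a list of dicts, best first, with "score" (0 to 1); they miss things now and then, are a little off and sometimes report something else, mostly with a low value. They report only what shows in the picture. A call takes as long as a camera call.
- ctrl.boxes_of(camera, query): "centre" ([x, y, z] in mm, in the coordinates of the camera as it stood for that picture, good to about 4 mm: the middle of the surface that is visible of it).
- ctrl.regions_of(camera, query): "mask" (480x640 bool, what is visible of it).
- ctrl.pinpoint(camera, query): "centre" ([x, y, z] in mm, in the coordinates of the camera as it stood for that picture, good to about 4 mm: a listed point, or the origin of a listed thing).
The state is a dict: "time_s": time; "joints": joint angles; "dq": joint speeds; "tau": joint torques, N m; "eef_pos": TCP position; "ee_rot": TCP orientation; "force": force on the tool from outside, world axes, zero at the start; "wrist_torque": the same for the moment, N m; "grip_width": opening from 0.0 (shut) to 1.0 (fully open).
Only numpy, scipy, OpenCV 4.12 (cv2) and the standard library are available. Lean on these libraries where they do the work, as an engineer would, in place of code of your own. Each camera call takes 0.05 s, during which the arm holds its last target.

## Working session

There is one attempt and no reset: what is moved stays moved. The work goes in short steps, Python scripts to look and compute and a tool call to move; the robot and the scene stay as the last step left them, time stands still between calls to the robot, and variables do not carry over. Pictures are saved under pics/ and viewed, and the job is handed in when it is done.

Besides the shell and the picture viewer there is one more tool, called after "Request:" as name([rows], argument=value, ...), one row to a line, values as JSON. drive_tool: Moves the arm, as the interface text tells. Its arguments: {"type":"object","properties":{"gripper":{"type":"array","items":{"type":"number"}},"offset":{"type":"array","items":{"type":"array","items":{"type":"number"}}},"turn":{"type":"array","items":{"type":"number"}},"force":{"type":"number"}},"required":["gripper","offset","turn"]}

```bash
mkdir -p pics; cat > h.py <<'E'
import numpy as np, cv2
from rig import ctrl
def cw(cam,p):
    V=np.array(ctrl.camera_params(cam)["view"]); return (np.linalg.inv(V)@np.append(p,1))[:3]
def save(cam,n):
    im,d=ctrl.capture(cam); cv2.imwrite(f"pics/{n}.png",im[:,:,::-1]); return im,d
E
python3 - <<'E'
from h import *
s=ctrl.sense(); print({k:np.round(v,3) for k,v in s.items()})
for c in ["scene","side"]:
    save(c,c+"0")
    for q in ["case_left_center","case_middle_center","case_right_center","plate_top","stage","ring_mount","holder"]:
        for r in ctrl.pinpoint(c,q)[:3]: print(c,q,round(r["score"],2),np.round(cw(c,r["centre"])))
print(ctrl.sense()["time_s"])
E
```

```text
{'time_s': np.float64(0.0), 'joints': array([ 1.067,  0.313,  1.498, -0.   ,  1.331, -0.223]), 'dq': array([-0.001,  0.   ,  0.001,  0.   , -0.001,  0.001]), 'tau': array([ 3.0000e-03, -4.1227e+01, -2.5974e+01, -0.0000e+00,  4.0000e-03,
        0.0000e+00]), 'eef_pos': array([145.366, 504.203, 230.726]), 'ee_rot': array([-0.565,  0.565,  0.425, -0.426]), 'force': array([ 0.083,  0.333, -0.684]), 'wrist_torque': array([ 0.052, -0.001,  0.072]), 'grip_width': np.float64(1.001)}
scene case_left_center 0.91 [477. 363.  31.]
scene case_middle_center 0.65 [527. 138.  28.]
scene case_right_center 0.5 [640. -58.  -1.]
scene plate_top 0.8 [ 604. -240.    9.]
scene stage 0.92 [376. 246.  -2.]
scene stage 0.31 [529. 139.  27.]
scene ring_mount 0.67 [627. 237.  -5.]
scene holder 0.76 [639. -57.  -2.]
side case_left_center 0.73 [480. 365.  26.]
side case_middle_center 0.71 [526. 137.  24.]
side case_right_center 0.66 [525. -20.  19.]
side plate_top 0.67 [ 607. -239.   11.]
side stage 0.53 [377. 245.  -2.]
side ring_mount 0.85 [631. 236.   4.]
side holder 0.65 [645. -60.  -0.]
0.8
```

View pics/scene0.png

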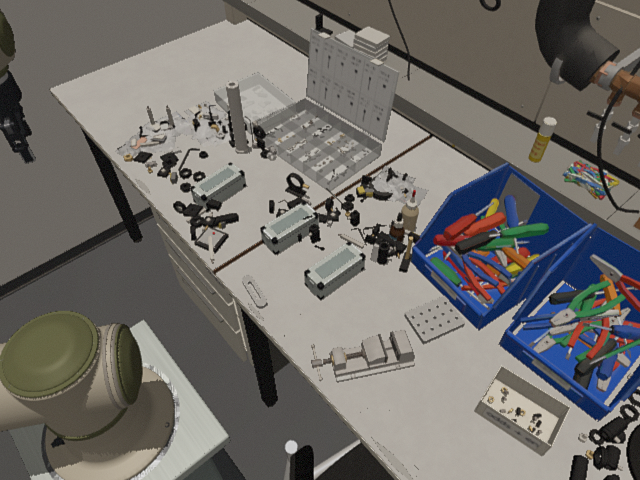

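View pics/side0.png

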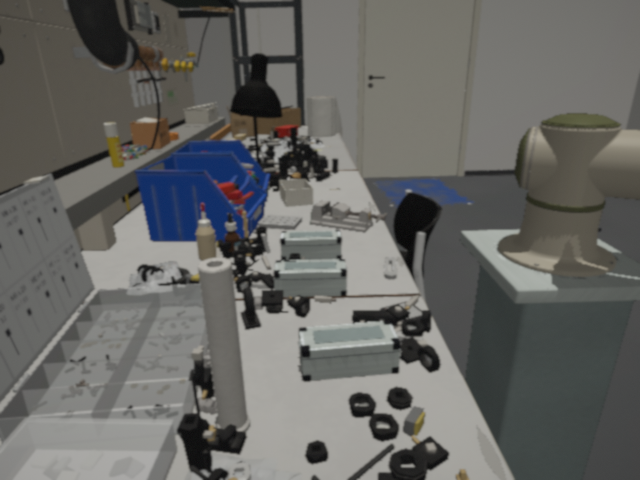

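```bash
python3 - <<'E'
from h import *
from scipy.spatial.transform import Rotation as R
s=ctrl.sense(); q=s["ee_rot"]; print(np.round(R.from_quat([q[1],q[2],q[3],q[0]]).as_matrix(),3))
# top-face points by depth: z 44..56
for c in ["scene","side"]:
    im,d=ctrl.capture(c); P=ctrl.camera_params(c); f=240/np.tan(np.radians(P["fovy"])/2)
    v,u=np.mgrid[:480,:640]; X=np.stack([(u-P["cx"])*d/f,(v-P["cy"])*d/f,d,np.ones_like(d)],-1)
    W=(X@np.linalg.inv(np.array(P["view"])).T)[...,:3]
    np.save(c+"_W.npy",W)
    for nm,(x,y) in dict(L=(478,364),M=(527,138),R=(525,-20)).items():
        m=(abs(W[...,2]-50)<5)&(d>0)&(np.hypot(W[...,0]-x,W[...,1]-y)<90)
        p=W[m][:,:2].astype(np.float32)
        if len(p)<30: print(c,nm,len(p));continue
        (cx,cy),(w,h),a=cv2.minAreaRect(p)
        b=cv2.boxPoints(((cx,cy),(w,h),a)); e=[b[1]-b[0],b[2]-b[1]]; e=max(e,key=np.linalg.norm)
        if e[0]<0:e=-e
        print(c,nm,len(p),np.round([cx,cy,w,h],1),"yaw",np.round(np.degrees(np.arctan2(e[1],e[0])),1), np.round(W[m][:,2].mean(),1))
E
```

```text
[[ 0.277 -0.    -0.961]
 [ 0.961 -0.     0.277]
 [-0.    -1.     0.   ]]
scene L 843 [476.8 362.7 133.3  60.7] yaw 4.6 49.8
scene M 1094 [525.5 120.6  93.  132.1] yaw -1.0 49.8
scene R 1270 [523.6 -23.2 132.1  57. ] yaw 0.3 49.7
side L 2459 [476.6 365.5 131.5  57.4] yaw 5.3 49.5
side M 1095 [525.6 123.4  89.8 130.1] yaw -1.1 49.3
side R 637 [523.3 -19.8  57.6 129.5] yaw -0.3 49.2
```

```bash
python3 - <<'E'
from h import *
H=np.zeros((480,800))  # x 280..760 rows up , y 450..-350 columns
for c in ["side","scene"]:
    W=np.load(c+"_W.npy").reshape(-1,3); 
    k=(W[:,0]>280)&(W[:,0]<760)&(W[:,1]<450)&(W[:,1]>-350)&(W[:,2]<400)
    W=W[k]
    r=(759-W[:,0]).astype(int);q=(450-W[:,1]).astype(int)
    np.maximum.at(H,(r.clip(0,479),q.clip(0,799)),W[:,2])
H=cv2.dilate(H,np.ones((4,4)))
np.save("H.npy",H)
im=cv2.applyColorMap(np.clip(H*2,0,255).astype(np.uint8),cv2.COLORMAP_TURBO)
for x in range(300,760,100):cv2.putText(im,f"x{x}",(0,759-x),0,.4,(255,255,255))
for y in range(-300,450,100):cv2.putText(im,f"y{y}",(450-y,12),0,.4,(255,255,255))
cv2.imwrite("pics/h.png",im)
for c in ["scene","side"]:
    W=np.load(c+"_W.npy")
    m=((abs(W[...,2]-50)<5)&(abs(W[...,0]-526)<75)&(abs(W[...,1]-138)<90)).astype(np.uint8)
    n,l,st,_=cv2.connectedComponentsWithStats(m); i=1+np.argmax(st[1:,4])
    (cx,cy),(w,h),a=cv2.minAreaRect(W[l==i][:,:2].astype(np.float32));print(c,cx,cy,w,h,a)
    m=(abs(W[...,2]-12)<4)&(abs(W[...,0]-605)<70)&(abs(W[...,1]+240)<80)
    print(cv2.minAreaRect(W[m][:,:2].astype(np.float32)))
E
```

```text
scene 525.8348999023438 137.53517150878906 58.522274017333984 132.47384643554688 89.61632537841797
((608.6788330078125, -243.53968811035156), (124.77238464355469, 156.71636962890625), 2.704166889190674)
side 525.5726318359375 123.376220703125 89.79642486572266 130.07518005371094 88.93247985839844
((604.882568359375, -237.05007934570312), (137.26852416992188, 108.86931610107422), 85.65760803222656)
```

View pics/h.png

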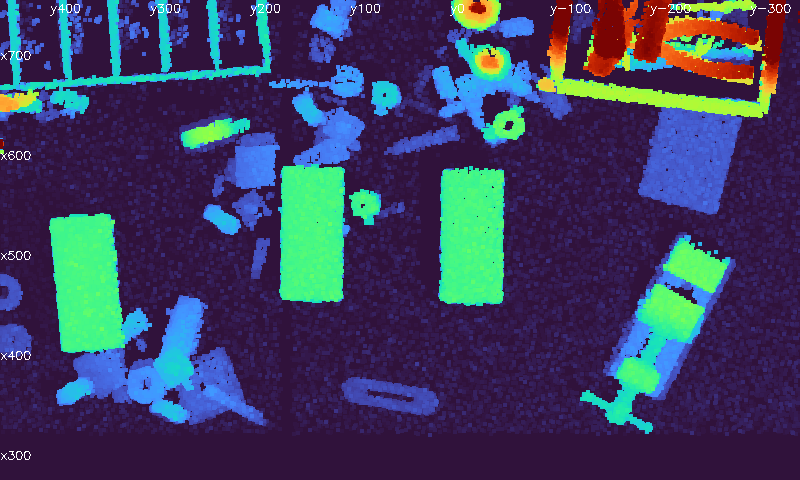

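Request:
drive_tool([
  [0,0,0],
  [0,0,0],
  [0,0,0],
  [-0.0169,0,-0.0318],
  [-0.0169,0,-0.0318],
  [-0.0169,0,-0.0318],
  [-0.0169,0,-0.0318],
  [-0.0169,0,-0.0318],
  [-0.0169,0,-0.0318],
  [-0.0169,0,-0.0318],
  [-0.0169,0,-0.0318],
  [-0.0169,0,-0.0318],
  [-0.0169,0,-0.0318],
  [0,0,0],
], gripper=[0,0,0,0,0,0,0,0,0,0,0,0,0,0], turn=[-7,-7,-7,0,0,0,0,0,0,0,0,0,0,0], force=25)

```text
time_s: 2.07
eef_pos: [481.6, 360.1, 230.4]
ee_rot: [0.479, -0.48, -0.52, 0.52]
force: [-0.9, -0.9, -0.3]
grip_width: 0.999
```

```bash
cat >> h.py <<'E'
from scipy.spatial.transform import Rotation as R
def st():
    s=ctrl.sense(); q=s["ee_rot"]; M=R.from_quat([q[1],q[2],q[3],q[0]]).as_matrix()
    print("t",round(float(s["time_s"]),2),"p",np.round(s["eef_pos"],1),"a",round(float(np.degrees(np.arctan2(M[1,0],M[0,0]))),2),"F",np.round(s["force"],2),"T",np.round(s["wrist_torque"],3),"w",round(float(s["grip_width"]),3),"down",np.round(M[:,1],3))
    return s,M
def to(x,y,z):
    s,M=st(); print("offset m",np.round(M.T@(np.array([x,y,z])-s["eef_pos"])/1000,4))
E
python3 - <<'E'
from h import *
to(477,364,8)
im,d=save("wrist","w1")
s=ctrl.sense()
for r in ctrl.pinpoint("wrist","case_left_center")[:3]:
    P=ctrl.camera_params("wrist");T=np.array(P["tool_from_camera"]);q=s["ee_rot"];M=R.from_quat([q[1],q[2],q[3],q[0]]).as_matrix()
    print(r["score"],M@(T@np.append(r["centre"],1))[:3]+s["eef_pos"])
E
```

```text
t 2.07 p [481.6 360.1 230.4] a 94.62 F [-0.87 -0.92 -0.31] T [-0.049 -0.032 -0.003] w 0.999 down [ 0.001 -0.001 -1.   ]
offset m [0.0045 0.2224 0.0044]
0.64 [474.80649104 367.26585571  23.22379313]
```

View pics/w1.png

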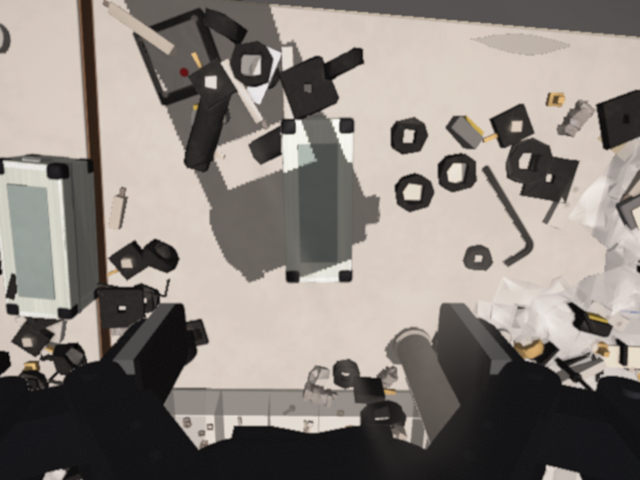

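Request:
drive_tool([
  [0.0045,0.03,0.0044],
  [0,0.03,0],
  [0,0.03,0],
  [0,0.03,0],
  [0,0.03,0],
  [0,0.03,0],
  [0,0.02,0],
  [0,0.02,0],
  [0,0,0],
], gripper=[0,0,0,0,0,0,0,0,0], turn=[0,0,0,0,0,0,0,0,0])

```text
time_s: 2.92
eef_pos: [469.0, 367.2, 7.9]
ee_rot: [0.479, -0.477, -0.519, 0.523]
force: [0.7, -1.1, -0.4]
grip_width: 0.997
```

```bash
python3 - <<'E'
from h import *
to(477,364.5,8)
E
```

```text
t 2.92 p [469.  367.2   7.9] a 94.99 F [ 0.74 -1.15 -0.35] T [ 0.002 -0.007  0.008] w 0.997 down [-0.006 -0.003 -1.   ]
offset m [-0.0034 -0.0002 -0.0077]
```

Request:
drive_tool([
  [-0.0035,0,-0.005],
  [0,0,0],
  [0,0,0],
], gripper=[0,0,0], turn=[0,0,0])

```text
time_s: 3.17
eef_pos: [478.2, 364.8, 13.1]
ee_rot: [-0.478, 0.479, 0.522, -0.52]
force: [0.9, -0.1, 0.2]
grip_width: 0.997
```

```bash
python3 - <<'E'
from h import *
to(477,364.5,8)
E
```

```text
t 3.17 p [478.2 364.8  13.1] a 94.91 F [ 0.92 -0.12  0.23] T [0.021 0.023 0.014] w 0.997 down [ 0.003  0.001 -1.   ]
offset m [-0.0002  0.0051  0.0012]
```

Request:
drive_tool([
  [0,0.004,0],
  [0,0,0],
  [0,0,0],
  [0,0,0],
  [0,0,0],
  [0,0,0],
  [0,0,0],
  [0,0,0],
], gripper=[0.3,1,1,1,1,1,1,1], turn=[0,0,0,0,0,0,0,0], force=25)

```text
time_s: 3.83
eef_pos: [477.3, 364.3, 7.6]
ee_rot: [-0.478, 0.478, 0.521, -0.521]
force: [-2.0, -2.2, 5.1]
grip_width: 0.629
```

```bash
python3 - <<'E'
from h import *
st()
E
```

```text
t 3.83 p [477.3 364.3   7.6] a 94.91 F [-1.99 -2.22  5.07] T [-0.273  0.323  0.083] w 0.629 down [ 0. -0. -1.]
```

Request:
drive_tool([
  [0,-0.008,0],
  [0,-0.016,0],
  [0,-0.022,0],
  [0,-0.022,0],
  [0,-0.018,0],
  [0,-0.014,0],
  [0,-0.006,0],
  [0,0,0],
  [0,0,0],
  [0,0,0],
  [0,0,0],
  [0,0,0],
], gripper=[1,1,1,1,1,1,1,1,1,1,1,1], turn=[0,0,0,0,0,0,0,0,0,0,0,0])

```text
time_s: 4.83
eef_pos: [477.0, 364.2, 112.4]
ee_rot: [0.478, -0.478, -0.52, 0.521]
force: [0.1, 0.1, -2.4]
grip_width: 0.629
```

```bash
python3 - <<'E'
from h import *
for i in range(4): st(); ctrl.capture("wrist")
E
```

```text
t 4.83 p [477.  364.2 112.4] a 94.91 F [ 0.06  0.13 -2.36] T [-0.024 -0.016  0.039] w 0.629 down [-0.001 -0.001 -1.   ]
t 4.88 p [477.1 364.2 112.6] a 94.91 F [-0.16 -0.43 -3.93] T [ 0.013 -0.027 -0.006] w 0.628 down [-0.001 -0.    -1.   ]
t 4.93 p [477.2 364.3 112.8] a 94.91 F [ 0.39 -0.75 -2.27] T [-0.001 -0.006 -0.011] w 0.63 down [-0.001 -0.    -1.   ]
t 4.98 p [477.2 364.3 113. ] a 94.91 F [ 0.67  0.15 -2.51] T [ 0.015 -0.038 -0.009] w 0.634 down [-0. -0. -1.]
```

Request:
drive_tool([
  [0,0,-0.03],
  [0,0,-0.035],
  [0,0,0.035],
  [0,0,0.035],
  [0,0,-0.035],
  [0,0,-0.035],
  [0,0,0.035],
  [0,0,0.035],
  [0,0,-0.035],
  [0,0,0],
  [0,0,0],
  [0,0,0],
], gripper=[1,1,1,1,1,1,1,1,1,1,1,1], turn=[0,0,0,0,0,0,0,0,0,0,0,0])

```text
time_s: 6.03
eef_pos: [507.6, 367.1, 113.8]
ee_rot: [-0.478, 0.478, 0.521, -0.521]
force: [-0.4, 1.3, -3.7]
grip_width: 0.63
```

```bash
cat >> h.py <<'E'
def samp(n=14):
    D=[]
    for i in range(n):
        s=ctrl.sense(); D.append(np.r_[s["time_s"],s["eef_pos"][0],s["force"],s["wrist_torque"]]); ctrl.capture("wrist")
    D=np.array(D); print(np.round(D,3)); print("mean",np.round(D.mean(0),3),"std",np.round(D.std(0),3))
E
python3 - <<'E'
from h import *
samp()
E
```

```text
[[ 6.03300e+00  5.07586e+02 -4.21000e-01  1.34000e+00 -3.66000e+00
  -2.30000e-02 -1.00000e-02 -5.60000e-02]
 [ 6.08300e+00  5.07557e+02  9.81000e-01  9.44000e-01 -3.73500e+00
   1.10000e-02 -3.90000e-02  2.00000e-02]
 [ 6.13300e+00  5.07515e+02  3.86000e-01  9.86000e-01 -3.20600e+00
  -1.10000e-02  4.80000e-02 -6.40000e-02]
 [ 6.18300e+00  5.07413e+02 -3.82000e-01  7.54000e-01 -2.96200e+00
  -6.90000e-02 -2.60000e-02 -2.80000e-02]
 [ 6.23300e+00  5.07371e+02 -7.95000e-01  2.41000e-01 -2.43700e+00
  -2.30000e-02 -3.10000e-02 -3.00000e-03]
 [ 6.28300e+00  5.07330e+02  7.00000e-03 -1.89000e-01 -3.20400e+00
   2.70000e-02 -2.10000e-02 -4.70000e-02]
 [ 6.33300e+00  5.07242e+02  3.11000e-01 -2.01000e-01 -3.47700e+00
  -3.80000e-02 -1.30000e-02  1.40000e-02]
 [ 6.38300e+00  5.07224e+02 -8.79000e-01  1.40000e-02 -3.37700e+00
  -3.70000e-02 -3.00000e-02 -1.10000e-02]
 [ 6.43300e+00  5.07224e+02 -8.84000e-01  6.90000e-02 -3.33000e+00
   1.70000e-02 -1.30000e-02  5.70000e-02]
 [ 6.48300e+00  5.07204e+02  1.94000e-01  6.10000e-01 -2.99100e+00
   9.00000e-03  2.70000e-02 -3.30000e-02]
 [ 6.53300e+00  5.07202e+02  1.89000e-01  1.61000e-01 -3.31500e+00
  -2.30000e-02 -1.30000e-02 -3.50000e-02]
 [ 6.58300e+00  5.07194e+02 -3.33000e-01 -1.59000e-01 -3.16200e+00
   4.40000e-02  2.10000e-02  2.30000e-02]
 [ 6.63300e+00  5.07191e+02 -2.56000e-01  1.99000e-01 -3.68900e+00
  -3.00000e-03  3.00000e-02  3.00000e-02]
 [ 6.68300e+00  5.07189e+02 -5.66000e-01 -4.93000e-01 -2.85400e+00
   5.10000e-02  7.40000e-02 -4.70000e-02]]
mean [ 6.35800e+00  5.07317e+02 -1.75000e-01  3.05000e-01 -3.24300e+00
 -5.00000e-03  0.00000e+00 -1.30000e-02] std [0.202 0.141 0.525 0.519 0.344 0.033 0.033 0.036]
```

Request:
drive_tool([
  [0,0,0.03],
  [0,0,0],
  [0,0,0],
  [0,0,0],
], gripper=[1,1,1,1], turn=[0,0,0,0])

```text
time_s: 7.07
eef_pos: [477.7, 364.5, 113.6]
ee_rot: [-0.478, 0.478, 0.521, -0.521]
force: [0.2, 0.8, -2.9]
grip_width: 0.629
```

```bash
python3 - <<'E'
from h import *
samp(10); to(477,364.5,9)
im,d=save("side","s1")
E
```

```text
[[ 7.06700e+00  4.77720e+02  2.18000e-01  8.01000e-01 -2.88200e+00
   3.70000e-02 -3.70000e-02 -1.70000e-02]
 [ 7.11700e+00  4.77981e+02  4.58000e-01 -9.00000e-03 -3.06500e+00
  -1.60000e-02 -4.70000e-02 -1.50000e-02]
 [ 7.16700e+00  4.78007e+02 -3.61000e-01  7.00000e-02 -2.95400e+00
  -4.70000e-02 -1.30000e-02 -1.60000e-02]
 [ 7.21700e+00  4.77935e+02  1.77000e-01 -5.58000e-01 -3.16600e+00
  -2.60000e-02 -4.00000e-03 -1.20000e-02]
 [ 7.26700e+00  4.77834e+02  3.36000e-01 -3.03000e-01 -3.56000e+00
  -1.70000e-02 -1.70000e-02 -1.90000e-02]
 [ 7.31700e+00  4.77729e+02 -9.70000e-02  8.13000e-01 -3.31100e+00
  -2.10000e-02 -3.00000e-02  6.50000e-02]
 [ 7.36700e+00  4.77652e+02 -1.83000e-01  1.10000e-01 -3.90300e+00
   3.40000e-02  8.00000e-03  5.00000e-03]
 [ 7.41700e+00  4.77542e+02  2.70000e-02 -3.92000e-01 -3.53200e+00
   3.70000e-02 -3.00000e-03  2.10000e-02]
 [ 7.46700e+00  4.77480e+02 -2.24000e-01  1.63000e-01 -2.96100e+00
   3.70000e-02  5.70000e-02 -1.00000e-02]
 [ 7.51700e+00  4.77456e+02 -4.63000e-01  1.47000e-01 -2.81800e+00
   6.00000e-03  1.40000e-02  2.50000e-02]]
mean [ 7.29200e+00  4.77734e+02 -1.10000e-02  8.40000e-02 -3.21500e+00
  2.00000e-03 -7.00000e-03  3.00000e-03] std [0.144 0.193 0.29  0.431 0.336 0.03  0.028 0.026]
t 7.57 p [477.4 364.3 113.3] a 94.91 F [ 0.27 -0.26 -2.35] T [0.01  0.053 0.012] w 0.63 down [-0. -0. -1.]
offset m [0.0002 0.1043 0.0004]
```

View pics/s1.png

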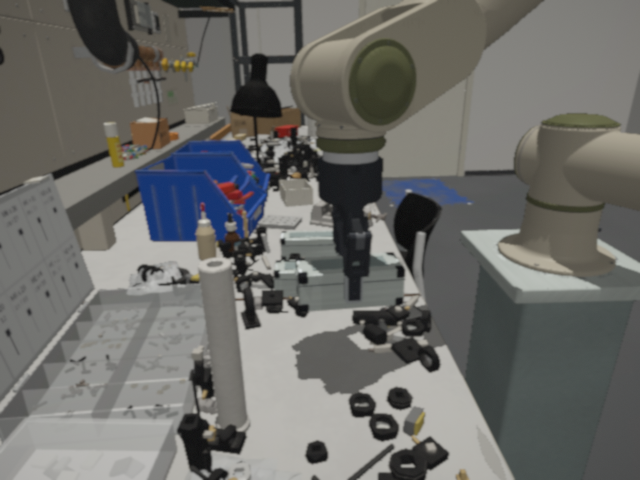

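Request:
drive_tool([
  [0,0.014,0],
  [0,0.022,0],
  [0,0.022,0],
  [0,0.02,0],
  [0,0.014,0],
  [0,0.008,0],
  [0,0.005,0],
  [0,0,0],
  [0,0,0],
  [0,0,0],
  [0,0,0],
  [0,0,0],
  [0,0,0],
  [0,-0.02,0],
  [0,-0.04,0],
  [0,-0.04,0],
  [0,-0.02,0],
], gripper=[1,1,1,1,1,1,1,1,1,0.4,0,0,0,0,0,0,0], turn=[0,0,0,0,0,0,0,0,0,0,0,0,0,0,0,0,0])

```text
time_s: 9.03
eef_pos: [478.6, 365.1, 133.5]
ee_rot: [-0.477, 0.479, 0.523, -0.519]
force: [-0.7, -0.1, 0.4]
grip_width: 0.999
```

```bash
python3 - <<'E'
from h import *
to(524,138,130)
im,d=save("side","s2")
E
```

```text
t 9.03 p [478.6 365.1 133.5] a 94.92 F [-0.7  -0.06  0.43] T [ 0.044 -0.012 -0.04 ] w 0.999 down [ 0.006  0.003 -1.   ]
offset m [-0.2301  0.0031 -0.0257]
```

View pics/s2.png

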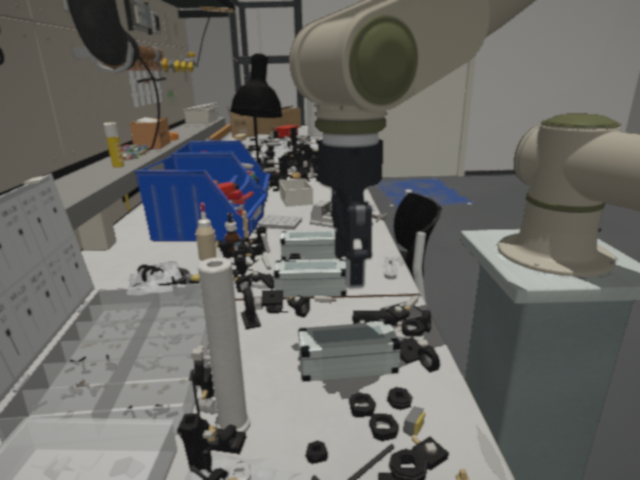

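Request:
drive_tool([
  [0,0,0],
  [-0.0283,0,-0.006],
  [-0.0283,0,-0.006],
  [-0.0283,0,-0.006],
  [-0.0283,0,-0.006],
  [-0.0283,0,-0.006],
  [-0.0283,0,-0.006],
  [-0.0283,0,-0.006],
  [-0.0283,0,-0.006],
  [0,0,0],
  [0,0,0],
  [0,0,0],
], gripper=[0,0,0,0,0,0,0,0,0,0,0,0], turn=[5.3,0,0,0,0,0,0,0,0,0,0,0])

```text
time_s: 10.08
eef_pos: [523.7, 138.1, 128.3]
ee_rot: [0.502, -0.502, -0.498, 0.498]
force: [0.1, 0.9, -1.0]
grip_width: 1.0
```

```bash
python3 - <<'E'
from h import *
to(523,138,8)
im,d=save("wrist","w2")
E
```

```text
t 10.08 p [523.7 138.1 128.3] a 89.6 F [ 0.11  0.86 -1.04] T [ 0.002 -0.015  0.001] w 1.0 down [ 0.  0. -1.]
offset m [-1.000e-04  1.203e-01  7.000e-04]
```

View pics/w2.png

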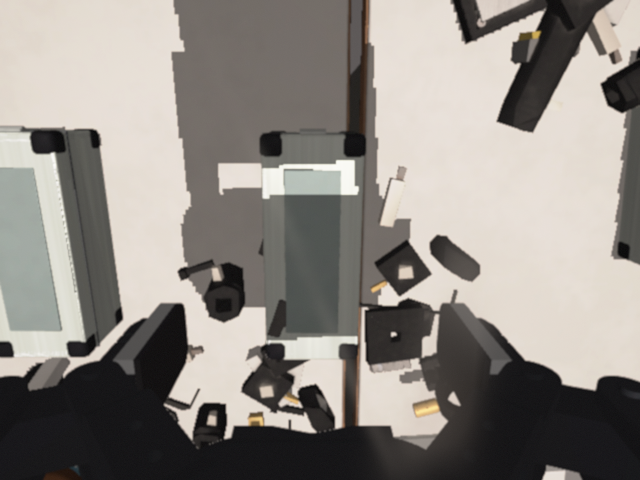

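```bash
python3 - <<'E'
from h import *
s=ctrl.sense();im,d=ctrl.capture("wrist");P=ctrl.camera_params("wrist");f=240/np.tan(np.radians(P["fovy"])/2)
v,u=np.mgrid[:480,:640]; X=np.stack([(u-P["cx"])*d/f,(v-P["cy"])*d/f,d,np.ones_like(d)],-1)
q=s["ee_rot"];M=R.from_quat([q[1],q[2],q[3],q[0]]).as_matrix()
W=(X@np.array(P["tool_from_camera"]).T)[...,:3]@M.T+s["eef_pos"]
ok=(d>0)&(v<300)|((v<350)&(u>200)&(u<435))
t=ok&(abs(W[...,2]-50)<4)&(abs(W[...,1]-138)<40); print(cv2.minAreaRect(W[t][:,:2].astype(np.float32)))
for sgn in (-1,1):
  for x in range(480,580,10):
    m=ok&(abs(W[...,0]-x)<5); r=[]
    for y in range(32,66,4):
        k=m&(abs((W[...,1]-138)*sgn-y)<2); r.append(round(float(W[k][:,2].max())) if k.any() else None)
    print(sgn,x,r)
E
```

```text
((525.2977905273438, 137.0097198486328), (55.39805603027344, 124.69204711914062), 89.52326965332031)
-1 480 [2, 2, 1, 2, 1, 1, 2, 1, 1]
-1 490 [1, 2, 2, 1, 2, 1, 1, 1, 2]
-1 500 [1, 1, 1, 2, 1, 2, 1, 1, 1]
-1 510 [0, 2, 1, 1, 1, 1, 1, 2, 1]
-1 520 [1, 1, 2, 1, 2, 1, 2, 2, 1]
-1 530 [25, 24, 2, 2, 2, 1, 1, 1, 1]
-1 540 [26, 1, 1, 1, 1, 38, 43, 43, 2]
-1 550 [None, 2, 47, 50, 51, 51, 52, 52, 46]
-1 560 [None, 1, 47, 50, 51, 51, 52, 52, 46]
-1 570 [None, 1, 1, 49, 51, 51, 51, 51, None]
1 480 [0, 1, 2, 1, 1, 8, 10, 1, 1]
1 490 [1, 1, 2, 2, 12, 13, 13, 1, 1]
1 500 [1, 1, 1, 12, 13, 13, 13, 2, 1]
1 510 [1, 1, 2, 12, 13, 13, 10, 1, 2]
1 520 [0, 2, 1, 12, 13, 11, 1, 2, 1]
1 530 [0, 1, 1, 1, 1, 1, 1, 13, 13]
1 540 [1, 2, 2, 11, 13, 13, 13, 13, 14]
1 550 [0, 1, 12, 14, 13, 13, 17, 17, 17]
1 560 [1, 2, 10, 13, 14, 13, 17, 15, 15]
1 570 [0, 7, 10, 9, 1, 12, 12, 12, 12]
```

Request:
drive_tool([
  [-0.0005,0.012,0.003],
  [0,0.02,0],
  [0,0.022,0],
  [0,0.022,0],
  [0,0.018,0],
  [0,0.012,0],
  [0,0.009,0],
  [0,0,0],
  [0,0,0],
], gripper=[0.15,0.15,0.15,0.15,0.15,0.15,0.15,0.15,0.15], turn=[0,0,0,0,0,0,0,0,0])

```text
time_s: 10.93
eef_pos: [520.8, 137.6, 13.5]
ee_rot: [-0.502, 0.502, 0.498, -0.498]
force: [0.2, 0.9, 0.6]
grip_width: 0.849
```

```bash
python3 - <<'E'
from h import *
to(520.5,137.5,13)
E
```

```text
t 10.93 p [520.8 137.6  13.5] a 89.65 F [0.2  0.9  0.57] T [-0.042  0.073 -0.023] w 0.849 down [ 0.  0. -1.]
offset m [-0.0001  0.0005  0.0003]
```

Request:
drive_tool([
  [0,0,0],
  [0,0,0],
  [0,0,0],
  [0,0,0],
  [0,0,0],
  [0,-0.008,0],
  [0,-0.016,0],
  [0,-0.022,0],
  [0,-0.022,0],
  [0,-0.018,0],
  [0,-0.014,0],
  [0,-0.006,0],
  [0,0,0],
  [0,0,0],
  [0,0,0],
  [0,0,0],
  [0,0,0],
], gripper=[1,1,1,1,1,1,1,1,1,1,1,1,1,1,1,1,1], turn=[0,0,0,0,0,0,0,0,0,0,0,0,0,0,0,0,0])

```text
time_s: 12.35
eef_pos: [520.4, 137.1, 118.5]
ee_rot: [0.502, -0.501, -0.498, 0.499]
force: [0.4, -0.2, -3.9]
grip_width: 0.628
```

```bash
python3 - <<'E'
from h import *
samp(8); st()
E
```

```text
[[ 1.23500e+01  5.20426e+02  3.64000e-01 -1.78000e-01 -3.85800e+00
  -6.00000e-03  1.00000e-02  2.70000e-02]
 [ 1.24000e+01  5.20520e+02 -1.00000e-02 -3.56000e-01 -4.61500e+00
   1.00000e-02  4.30000e-02  7.00000e-03]
 [ 1.24500e+01  5.20586e+02 -6.75000e-01 -6.78000e-01 -3.56800e+00
   1.90000e-02 -3.00000e-02  0.00000e+00]
 [ 1.25000e+01  5.20671e+02 -3.25000e-01 -7.26000e-01 -3.30000e+00
  -4.00000e-03  7.40000e-02 -3.00000e-03]
 [ 1.25500e+01  5.20699e+02  3.79000e-01  8.59000e-01 -3.42100e+00
  -3.80000e-02  7.00000e-03  1.90000e-02]
 [ 1.26000e+01  5.20731e+02 -3.97000e-01 -1.88000e-01 -3.35900e+00
   1.50000e-02  7.20000e-02  1.60000e-02]
 [ 1.26500e+01  5.20742e+02  1.92000e-01  7.17000e-01 -4.43800e+00
   8.00000e-03  6.30000e-02 -3.00000e-02]
 [ 1.27000e+01  5.20754e+02 -6.59000e-01 -1.40000e-02 -3.61300e+00
   4.00000e-03  2.10000e-02  2.40000e-02]]
mean [ 1.25250e+01  5.20641e+02 -1.41000e-01 -7.00000e-02 -3.77100e+00
  1.00000e-03  3.30000e-02  8.00000e-03] std [0.115 0.112 0.404 0.547 0.467 0.017 0.035 0.018]
t 12.75 p [520.8 137.1 119.3] a 89.61 F [ 0.91  0.29 -3.99] T [-0.019  0.033 -0.012] w 0.627 down [ 0. -0. -1.]
```

Request:
drive_tool([
  [0,0,-0.03],
  [0,0,-0.035],
  [0,0,0.035],
  [0,0,0.035],
  [0,0,-0.035],
  [0,0,-0.035],
  [0,0,0.035],
  [0,0,0.035],
  [0,0,-0.035],
  [0,0,0],
  [0,0,0],
], gripper=[1,1,1,1,1,1,1,1,1,1,1], turn=[0,0,0,0,0,0,0,0,0,0,0])

```text
time_s: 13.67
eef_pos: [550.4, 136.8, 118.6]
ee_rot: [0.502, -0.501, -0.498, 0.499]
force: [0.6, 0.0, -3.6]
grip_width: 0.629
```

```bash
python3 - <<'E'
from h import *
samp(14)
E
```

```text
[[ 1.36670e+01  5.50432e+02  6.18000e-01  9.00000e-03 -3.57500e+00
   2.60000e-02 -2.30000e-02  4.00000e-02]
 [ 1.37170e+01  5.51154e+02  5.89000e-01  8.98000e-01 -3.56600e+00
   3.90000e-02  6.60000e-02 -1.40000e-02]
 [ 1.37670e+01  5.51390e+02 -1.74000e-01  9.60000e-02 -3.48600e+00
   6.00000e-03 -1.40000e-02  9.00000e-03]
 [ 1.38170e+01  5.51409e+02 -3.06000e-01  2.00000e-01 -3.64100e+00
   4.20000e-02  4.40000e-02 -8.00000e-03]
 [ 1.38670e+01  5.51326e+02 -6.00000e-02  3.38000e-01 -4.50300e+00
  -5.50000e-02  5.20000e-02 -5.00000e-03]
 [ 1.39170e+01  5.51228e+02  3.37000e-01  1.00500e+00 -4.15400e+00
  -1.80000e-02  1.20000e-02 -5.00000e-03]
 [ 1.39670e+01  5.51120e+02 -6.64000e-01  3.36000e-01 -3.65900e+00
   4.00000e-03 -1.20000e-02 -3.60000e-02]
 [ 1.40170e+01  5.51027e+02  2.25000e-01 -4.66000e-01 -3.28800e+00
  -2.40000e-02 -3.00000e-03  2.40000e-02]
 [ 1.40670e+01  5.50943e+02 -1.32000e-01  9.90000e-02 -4.49800e+00
  -6.00000e-03  1.01000e-01  0.00000e+00]
 [ 1.41170e+01  5.50887e+02 -4.38000e-01 -9.00000e-02 -4.18500e+00
   1.00000e-02  3.10000e-02 -1.20000e-02]
 [ 1.41670e+01  5.50858e+02  8.70000e-01 -2.09000e-01 -4.29700e+00
  -2.60000e-02  1.10000e-02  3.00000e-02]
 [ 1.42170e+01  5.50824e+02  3.01000e-01 -3.96000e-01 -3.94400e+00
  -2.00000e-03  2.90000e-02 -1.70000e-02]
 [ 1.42670e+01  5.50805e+02  2.06000e-01  4.07000e-01 -4.51700e+00
  -3.60000e-02  3.40000e-02  4.40000e-02]
 [ 1.43170e+01  5.50812e+02 -3.07000e-01 -2.99000e-01 -3.88500e+00
  -1.00000e-02  9.00000e-03  1.20000e-02]]
mean [ 1.39920e+01  5.51015e+02  7.60000e-02  1.38000e-01 -3.94300e+00
 -4.00000e-03  2.40000e-02  4.00000e-03] std [0.202 0.264 0.429 0.424 0.403 0.027 0.033 0.022]
```

Request:
drive_tool([
  [0,0,0.03],
  [0,0,0],
  [0,0,0],
  [0,0,0],
], gripper=[1,1,1,1], turn=[0,0,0,0])

```text
time_s: 14.7
eef_pos: [521.3, 137.1, 119.7]
ee_rot: [-0.501, 0.502, 0.499, -0.498]
force: [0.6, -0.8, -3.4]
grip_width: 0.626
```

```bash
python3 - <<'E'
from h import *
samp(12);st()
save("side","s3")
E
```

```text
[[ 1.47000e+01  5.21283e+02  5.91000e-01 -8.48000e-01 -3.40400e+00
  -3.70000e-02 -6.50000e-02 -1.10000e-02]
 [ 1.47500e+01  5.21500e+02 -2.70000e-02  4.27000e-01 -4.98500e+00
   2.10000e-02 -1.90000e-02 -0.00000e+00]
 [ 1.48000e+01  5.21502e+02 -7.03000e-01  2.52000e-01 -3.53400e+00
  -2.40000e-02  1.10000e-02  1.00000e-03]
 [ 1.48500e+01  5.21406e+02  3.40000e-01  9.20000e-02 -4.03700e+00
  -1.00000e-03  6.00000e-03  2.20000e-02]
 [ 1.49000e+01  5.21285e+02 -7.07000e-01 -2.41000e-01 -3.79600e+00
  -4.20000e-02  4.40000e-02 -1.20000e-02]
 [ 1.49500e+01  5.21182e+02 -1.31000e-01  6.79000e-01 -4.55100e+00
  -3.30000e-02  8.00000e-02  4.00000e-03]
 [ 1.50000e+01  5.21070e+02  7.95000e-01 -3.72000e-01 -3.31200e+00
  -5.40000e-02 -2.70000e-02 -1.80000e-02]
 [ 1.50500e+01  5.20990e+02  8.70000e-01 -2.13000e-01 -4.15800e+00
  -2.10000e-02  3.30000e-02 -3.30000e-02]
 [ 1.51000e+01  5.20919e+02  3.42000e-01  6.47000e-01 -4.02400e+00
  -1.30000e-02  3.30000e-02 -1.20000e-02]
 [ 1.51500e+01  5.20867e+02 -6.80000e-01 -2.50000e-01 -4.53300e+00
   9.00000e-03  7.60000e-02  1.20000e-02]
 [ 1.52000e+01  5.20857e+02 -2.36000e-01 -5.20000e-02 -3.72000e+00
   7.00000e-03  9.80000e-02  8.00000e-03]
 [ 1.52500e+01  5.20836e+02  3.90000e-01 -3.95000e-01 -3.88800e+00
   5.90000e-02  2.70000e-02  2.00000e-02]]
mean [ 1.49750e+01  5.21141e+02  7.00000e-02 -2.30000e-02 -3.99500e+00
 -1.10000e-02  2.50000e-02 -2.00000e-03] std [0.173 0.241 0.547 0.439 0.48  0.03  0.045 0.015]
t 15.3 p [520.8 137.1 119.3] a 89.61 F [-0.57  0.37 -4.18] T [ 0.035  0.027 -0.039] w 0.627 down [ 0. -0. -1.]
```

View pics/s3.png

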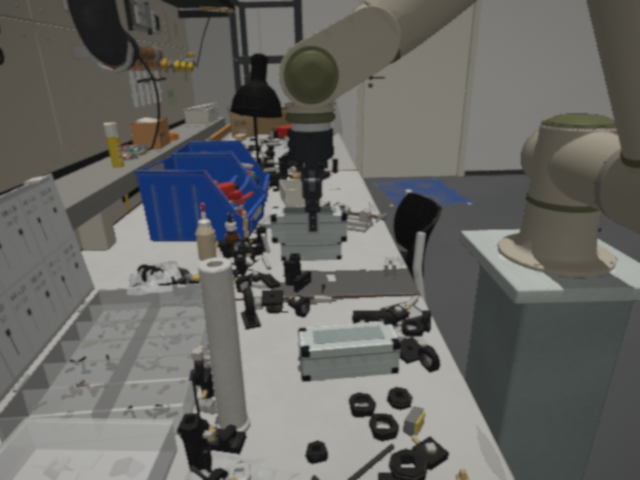

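Request:
drive_tool([
  [0,0.014,0],
  [0,0.022,0],
  [0,0.022,0],
  [0,0.02,0],
  [0,0.014,0],
  [0,0.008,0],
  [0,0.005,0],
  [0,0,0],
  [0,0,0],
  [0,0,0],
  [0,0,0],
  [0,0,0],
  [0,0,0],
  [0,-0.02,0],
  [0,-0.04,0],
  [0,-0.04,0],
  [0,-0.02,0],
], gripper=[1,1,1,1,1,1,1,1,1,0.15,0.15,0.15,0.15,0.15,0.15,0.15,0.15], turn=[0,0,0,0,0,0,0,0,0,0,0,0,0,0,0,0,0])

```text
time_s: 16.77
eef_pos: [522.2, 137.3, 139.0]
ee_rot: [-0.5, 0.503, 0.5, -0.497]
force: [0.3, 0.4, 0.5]
grip_width: 0.855
```

Request:
drive_tool([
  [-0.02,0,0],
  [-0.033,0,-0.0005],
  [-0.033,0,-0.0005],
  [-0.033,0,-0.0005],
  [-0.025,0,-0.0005],
  [-0.015,0,0],
  [0,0,0],
  [0,0,0],
], gripper=[0,0,0,0,0,0,0,0], turn=[0,0,0,0,0,0,0,0])

```text
time_s: 17.43
eef_pos: [521.7, -22.2, 134.4]
ee_rot: [-0.502, 0.502, 0.498, -0.498]
force: [0.6, 0.9, -0.2]
grip_width: 0.997
```

```bash
python3 - <<'E'
from h import *
to(523.5,-21.5,9)
save("side","s4")
s=ctrl.sense();im,d=save("wrist","w3");P=ctrl.camera_params("wrist");f=240/np.tan(np.radians(P["fovy"])/2)
v,u=np.mgrid[:480,:640]; X=np.stack([(u-P["cx"])*d/f,(v-P["cy"])*d/f,d,np.ones_like(d)],-1)
q=s["ee_rot"];M=R.from_quat([q[1],q[2],q[3],q[0]]).as_matrix()
W=(X@np.array(P["tool_from_camera"]).T)[...,:3]@M.T+s["eef_pos"]
ok=(d>0)&(v<300)|((v<350)&(u>200)&(u<435))
t=ok&(abs(W[...,2]-50)<4)&(abs(W[...,1]+21)<40); print(cv2.minAreaRect(W[t][:,:2].astype(np.float32)))
for sgn in (-1,1):
  for x in range(490,560,10):
    m=ok&(abs(W[...,0]-x)<5); r=[]
    for y in range(32,66,4):
        k=m&(abs((W[...,1]+21)*sgn-y)<2); r.append(round(float(W[k][:,2].max())) if k.any() else None)
    print(sgn,x,r)
E
```

```text
t 17.43 p [521.7 -22.2 134.4] a 89.53 F [ 0.62  0.87 -0.18] T [-0.034  0.027 -0.029] w 0.997 down [ 0.  0. -1.]
offset m [ 0.0007  0.1254 -0.0018]
((524.5549926757812, -23.44188117980957), (55.09483337402344, 128.53790283203125), 89.58673095703125)
-1 490 [None, 1, 1, 1, 1, 1, 1, 1, 1]
-1 500 [None, 1, 1, 1, 1, 1, 1, 1, 1]
-1 510 [None, 1, 1, 1, 2, 2, 1, 2, 2]
-1 520 [None, 1, 1, 1, 1, 2, 1, 2, 1]
-1 530 [None, 1, 1, 1, 2, 1, 1, 1, 1]
-1 540 [None, 1, 1, 1, 2, 1, 1, 2, 1]
-1 550 [None, 1, 1, 1, 1, 1, 1, 1, 2]
1 490 [2, 1, 1, 1, 1, 1, 2, 1, 1]
1 500 [2, 1, 1, 1, 1, 2, 1, 2, 2]
1 510 [2, 1, 1, 1, 1, 1, 1, 1, 1]
1 520 [1, 1, 1, 1, 1, 2, 2, 2, 1]
1 530 [1, 2, 2, 2, 1, 1, 1, 1, 1]
1 540 [1, 1, 1, 2, 2, 2, 1, 1, 2]
1 550 [1, 2, 1, 2, 1, 3, 2, 1, 1]
```

View pics/w3.png

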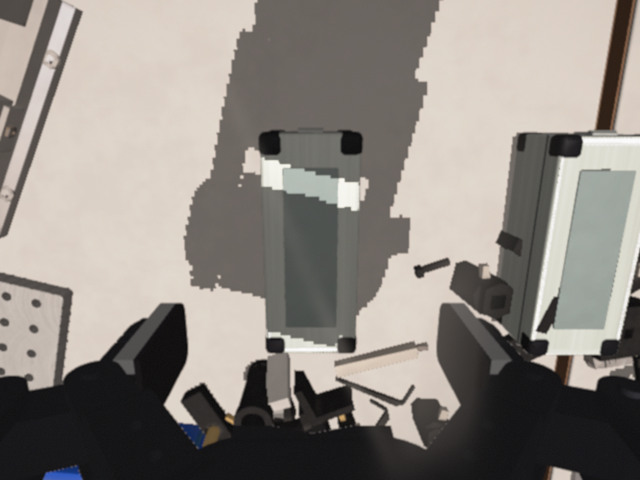

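View pics/s4.png

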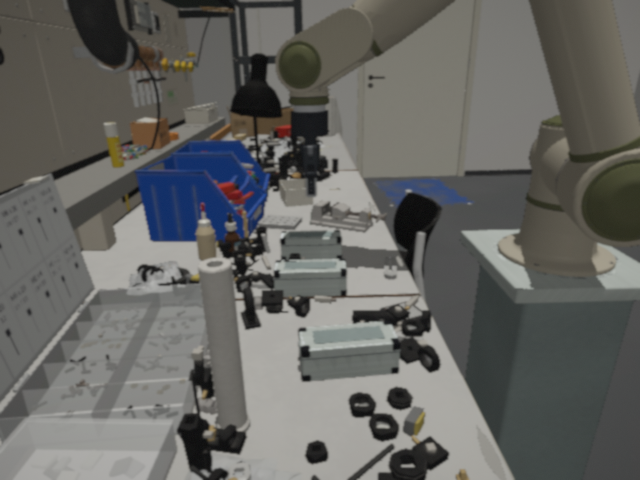

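Request:
drive_tool([
  [0,0.014,-0.0025],
  [0,0.024,0],
  [0,0.026,0],
  [0,0.024,0],
  [0,0.018,0],
  [0,0.012,0],
  [0,0.006,0],
  [0,0,0],
], gripper=[0,0,0,0,0,0,0,0], turn=[0,0,0,0,0,0,0,0], force=27)

```text
time_s: 18.2
eef_pos: [523.7, -20.9, 9.3]
ee_rot: [0.502, -0.501, -0.498, 0.499]
force: [-0.7, 0.8, 0.4]
grip_width: 1.0
```

Request:
drive_tool([
  [0,0,0],
  [0,0,0],
  [0,0,0],
  [0,0,0],
  [0,0,0],
  [0,0,0],
  [0,-0.008,0],
  [0,-0.016,0],
  [0,-0.022,0],
  [0,-0.022,0],
  [0,-0.018,0],
  [0,-0.014,0],
  [0,-0.006,0],
  [0,0,0],
  [0,0,0],
  [0,0,0],
  [0,0,0],
], gripper=[0.2,0.6,1,1,1,1,1,1,1,1,1,1,1,1,1,1,1], turn=[0,0,0,0,0,0,0,0,0,0,0,0,0,0,0,0,0])

```text
time_s: 19.62
eef_pos: [523.7, -21.8, 115.3]
ee_rot: [0.502, -0.501, -0.498, 0.499]
force: [0.4, 0.8, -3.8]
grip_width: 0.629
```

```bash
python3 - <<'E'
from h import *
samp(8); st()
E
```

```text
[[ 1.96170e+01  5.23660e+02  3.75000e-01  7.55000e-01 -3.76600e+00
   1.30000e-02  4.10000e-02 -7.00000e-03]
 [ 1.96670e+01  5.23769e+02  3.83000e-01  6.64000e-01 -3.46300e+00
  -6.00000e-03  4.10000e-02  1.60000e-02]
 [ 1.97170e+01  5.23894e+02 -6.34000e-01 -3.91000e-01 -3.56900e+00
  -1.90000e-02  4.00000e-03  1.00000e-02]
 [ 1.97670e+01  5.23963e+02  3.47000e-01 -3.93000e-01 -3.92800e+00
  -2.10000e-02  4.40000e-02  1.00000e-02]
 [ 1.98170e+01  5.24047e+02  1.80000e-02  2.95000e-01 -3.50600e+00
  -6.00000e-03 -4.00000e-03 -1.00000e-02]
 [ 1.98670e+01  5.24086e+02 -3.46000e-01 -1.16000e-01 -3.89400e+00
   1.90000e-02  6.70000e-02  4.60000e-02]
 [ 1.99170e+01  5.24143e+02  3.33000e-01 -5.09000e-01 -3.64500e+00
  -5.20000e-02  7.00000e-03  2.20000e-02]
 [ 1.99670e+01  5.24162e+02 -3.96000e-01 -3.07000e-01 -3.52200e+00
   2.90000e-02  1.10000e-02  2.00000e-03]]
mean [ 1.97920e+01  5.23965e+02  1.00000e-02 -0.00000e+00 -3.66200e+00
 -5.00000e-03  2.60000e-02  1.10000e-02] std [0.115 0.169 0.387 0.471 0.169 0.024 0.024 0.017]
t 20.02 p [524.2 -21.9 116.2] a 89.61 F [-0.14  0.08 -4.7 ] T [-0.03   0.058 -0.009] w 0.629 down [-0.  0. -1.]
```

Request:
drive_tool([
  [0,0,-0.03],
  [0,0,-0.035],
  [0,0,0.035],
  [0,0,0.035],
  [0,0,-0.035],
  [0,0,-0.035],
  [0,0,0.035],
  [0,0,0.035],
  [0,0,-0.035],
  [0,0,0],
  [0,0,0],
], gripper=[1,1,1,1,1,1,1,1,1,1,1], turn=[0,0,0,0,0,0,0,0,0,0,0])

```text
time_s: 20.93
eef_pos: [554.3, -22.1, 116.1]
ee_rot: [-0.502, 0.502, 0.498, -0.498]
force: [-0.0, -0.7, -3.8]
grip_width: 0.625
```

```bash
python3 - <<'E'
from h import *
samp(14); st()
E
```

```text
[[ 2.09330e+01  5.54312e+02 -8.00000e-03 -6.68000e-01 -3.76700e+00
  -7.00000e-03 -6.70000e-02 -1.50000e-02]
 [ 2.09830e+01  5.55140e+02  4.68000e-01 -2.46000e-01 -2.96000e+00
  -6.60000e-02 -6.60000e-02 -8.00000e-03]
 [ 2.10330e+01  5.55378e+02 -4.50000e-01 -4.78000e-01 -3.93400e+00
  -2.00000e-02 -2.70000e-02  1.40000e-02]
 [ 2.10830e+01  5.55307e+02  7.59000e-01 -9.70000e-02 -3.61300e+00
   2.60000e-02  3.00000e-03 -1.60000e-02]
 [ 2.11330e+01  5.55176e+02 -2.28000e-01 -8.00000e-01 -3.06500e+00
  -9.00000e-03 -1.20000e-02  1.90000e-02]
 [ 2.11830e+01  5.54959e+02  4.10000e-02  3.44000e-01 -3.20600e+00
   4.00000e-03 -4.80000e-02  9.00000e-03]
 [ 2.12330e+01  5.54772e+02 -2.35000e-01 -5.70000e-02 -4.07500e+00
   9.00000e-03 -4.50000e-02  1.10000e-02]
 [ 2.12830e+01  5.54633e+02  2.27000e-01  3.62000e-01 -4.10500e+00
  -2.30000e-02  1.20000e-02  2.80000e-02]
 [ 2.13330e+01  5.54499e+02  9.23000e-01  2.87000e-01 -3.12800e+00
  -5.50000e-02 -2.70000e-02  9.00000e-03]
 [ 2.13830e+01  5.54411e+02 -3.38000e-01  8.10000e-02 -3.99800e+00
  -2.00000e-02  1.10000e-02 -0.00000e+00]
 [ 2.14330e+01  5.54319e+02  2.65000e-01 -4.24000e-01 -3.67200e+00
   7.40000e-02 -1.00000e-02  6.20000e-02]
 [ 2.14830e+01  5.54260e+02 -2.21000e-01 -6.14000e-01 -3.28200e+00
   1.30000e-02 -6.00000e-03  8.00000e-03]
 [ 2.15330e+01  5.54264e+02  3.05000e-01 -4.88000e-01 -3.28600e+00
  -2.30000e-02 -1.00000e-02  2.00000e-02]
 [ 2.15830e+01  5.54218e+02 -2.84000e-01 -3.78000e-01 -4.30400e+00
  -1.30000e-02  9.00000e-03  1.20000e-02]]
mean [ 2.12580e+01  5.54689e+02  8.70000e-02 -2.27000e-01 -3.60000e+00
 -8.00000e-03 -2.00000e-02  1.10000e-02] std [0.202 0.411 0.406 0.373 0.427 0.033 0.026 0.019]
t 21.63 p [554.2 -22.1 116.3] a 89.61 F [ 0.18 -0.45 -4.54] T [ 0.058 -0.017 -0.066] w 0.628 down [ 0. -0. -1.]
```

Request:
drive_tool([
  [0,0,0.03],
  [0,0,0],
  [0,0,0],
  [0,0,0],
], gripper=[1,1,1,1], turn=[0,0,0,0])

```text
time_s: 21.97
eef_pos: [524.8, -22.0, 116.7]
ee_rot: [-0.501, 0.502, 0.498, -0.498]
force: [0.5, 0.4, -3.4]
grip_width: 0.627
```

```bash
python3 - <<'E'
from h import *
samp(14); st()
E
```

```text
[[ 2.19670e+01  5.24779e+02  4.60000e-01  4.43000e-01 -3.44200e+00
   3.20000e-02  1.31000e-01 -3.40000e-02]
 [ 2.20170e+01  5.24974e+02  4.96000e-01  8.23000e-01 -4.85300e+00
   5.50000e-02  7.50000e-02  1.00000e-03]
 [ 2.20670e+01  5.24983e+02  1.31200e+00  6.47000e-01 -4.87200e+00
   1.90000e-02 -1.33000e-01 -4.10000e-02]
 [ 2.21170e+01  5.24872e+02  6.12000e-01 -3.85000e-01 -3.31800e+00
   4.00000e-03  1.40000e-01 -8.00000e-03]
 [ 2.21670e+01  5.24704e+02 -4.75000e-01  1.98000e-01 -4.17900e+00
  -2.70000e-02  3.50000e-02  1.20000e-02]
 [ 2.22170e+01  5.24599e+02 -2.16000e-01 -5.75000e-01 -4.11900e+00
   4.50000e-02  5.40000e-02  1.30000e-02]
 [ 2.22670e+01  5.24510e+02 -1.70000e-02 -3.30000e-01 -4.36300e+00
   3.80000e-02  6.10000e-02  3.60000e-02]
 [ 2.23170e+01  5.24403e+02  2.23000e-01  3.90000e-02 -3.64400e+00
   1.20000e-02  4.70000e-02 -2.40000e-02]
 [ 2.23670e+01  5.24336e+02 -1.78000e-01  1.05500e+00 -2.78400e+00
   7.00000e-03  6.40000e-02 -4.00000e-02]
 [ 2.24170e+01  5.24304e+02 -2.93000e-01  5.20000e-02 -2.99100e+00
   1.40000e-02  1.05000e-01 -1.60000e-02]
 [ 2.24670e+01  5.24255e+02 -3.46000e-01  2.20000e-02 -3.67500e+00
   3.60000e-02  7.00000e-02 -5.70000e-02]
 [ 2.25170e+01  5.24246e+02 -3.18000e-01  5.49000e-01 -3.82300e+00
   4.70000e-02  5.40000e-02  2.00000e-03]
 [ 2.25670e+01  5.24239e+02  1.36000e-01 -1.38000e-01 -3.33500e+00
   1.00000e-03  9.80000e-02 -5.40000e-02]
 [ 2.26170e+01  5.24226e+02 -4.65000e-01  7.37000e-01 -3.24700e+00
  -0.00000e+00  1.06000e-01  1.40000e-02]]
mean [ 2.22920e+01  5.24531e+02  6.60000e-02  2.24000e-01 -3.76000e+00
  2.00000e-02  6.50000e-02 -1.40000e-02] std [0.202 0.274 0.492 0.478 0.621 0.022 0.063 0.027]
t 22.67 p [524.2 -21.9 116.3] a 89.61 F [ 1.24  0.12 -3.69] T [-0.009  0.09  -0.028] w 0.624 down [-0.  0. -1.]
```

Request:
drive_tool([
  [0,0,0.02],
  [0,0,0.02],
  [0,0,0],
  [0,0,0],
  [0,0,0],
], gripper=[1,1,1,1,1], turn=[0,0,0,0,0])

```text
time_s: 23.08
eef_pos: [484.9, -21.8, 116.6]
ee_rot: [-0.501, 0.502, 0.498, -0.498]
force: [0.5, 0.6, -4.5]
grip_width: 0.63
```

```bash
python3 - <<'E'
from h import *
samp(14); st()
E
```

```text
[[ 2.30830e+01  4.84852e+02  4.55000e-01  5.62000e-01 -4.54600e+00
   1.30000e-02  3.40000e-02 -2.00000e-02]
 [ 2.31330e+01  4.84923e+02 -9.37000e-01 -9.40000e-01 -3.83500e+00
  -1.80000e-02  6.80000e-02  4.70000e-02]
 [ 2.31830e+01  4.84875e+02  1.38000e-01 -1.40000e-01 -3.43700e+00
   2.10000e-02 -4.00000e-03 -2.20000e-02]
 [ 2.32330e+01  4.84740e+02  2.00000e-01  3.15000e-01 -4.71000e+00
   7.20000e-02  2.00000e-03 -3.30000e-02]
 [ 2.32830e+01  4.84641e+02  2.44000e-01 -7.90000e-01 -3.44700e+00
  -6.00000e-03  3.20000e-02  7.00000e-03]
 [ 2.33330e+01  4.84549e+02  4.25000e-01  2.71000e-01 -4.19400e+00
  -3.30000e-02  4.40000e-02  3.50000e-02]
 [ 2.33830e+01  4.84442e+02 -4.12000e-01 -7.02000e-01 -4.26600e+00
   1.10000e-02  8.40000e-02 -1.50000e-02]
 [ 2.34330e+01  4.84403e+02 -6.40000e-01 -2.47000e-01 -5.05700e+00
   8.00000e-03  5.70000e-02 -2.90000e-02]
 [ 2.34830e+01  4.84327e+02  2.65000e-01  7.01000e-01 -4.19200e+00
   7.70000e-02  2.70000e-02  2.50000e-02]
 [ 2.35330e+01  4.84287e+02  7.04000e-01  6.70000e-01 -3.86400e+00
   3.70000e-02  3.40000e-02 -6.70000e-02]
 [ 2.35830e+01  4.84252e+02 -2.15000e-01  3.74000e-01 -2.98500e+00
   2.70000e-02  4.30000e-02  3.00000e-03]
 [ 2.36330e+01  4.84228e+02  6.60000e-01 -3.54000e-01 -3.29000e+00
   7.40000e-02  6.20000e-02  2.00000e-02]
 [ 2.36830e+01  4.84230e+02 -1.90000e-02  4.39000e-01 -3.22000e+00
  -1.20000e-02  6.30000e-02  1.10000e-02]
 [ 2.37330e+01  4.84203e+02 -5.01000e-01 -8.47000e-01 -2.96500e+00
   1.00000e-03  3.90000e-02 -2.50000e-02]]
mean [ 2.34080e+01  4.84497e+02  2.60000e-02 -4.90000e-02 -3.85800e+00
  1.90000e-02  4.20000e-02 -5.00000e-03] std [0.202 0.255 0.482 0.576 0.636 0.034 0.023 0.03 ]
t 23.78 p [484.2 -21.6 116.3] a 89.61 F [ 0.19  0.1  -4.12] T [-0.012  0.075 -0.05 ] w 0.622 down [ 0. -0. -1.]
```

```bash
python3 - <<'E'
from h import *
H=np.load("H.npy")
for x in range(600,720,10):
    print(x,[int(H[759-x-9:759-x+1, 450-y-10:450-y+10].max()) for y in range(-180,-310,-20)])
for c in ["scene","side"]:
    im,d=ctrl.capture(c)
    for r in ctrl.pinpoint(c,"plate_top")[:2]: print(c,r["score"],np.round(cw(c,r["centre"]),1))
    for r in ctrl.regions_of(c,"plate_top")[:1]:
        W=np.load(c+"_W.npy"); m=r["mask"]&(abs(W[...,2]-12)<5); print(r["score"],m.sum(),cv2.minAreaRect(W[m][:,:2].astype(np.float32)))
to(603,-240,168)
E
```

```text
600 [4, 14, 15, 15, 15, 13, 3]
610 [2, 13, 15, 15, 15, 15, 2]
620 [2, 14, 16, 15, 16, 15, 3]
630 [2, 14, 16, 14, 15, 15, 12]
640 [3, 12, 15, 64, 67, 67, 66]
650 [67, 66, 66, 67, 67, 67, 66]
660 [68, 68, 66, 66, 62, 60, 66]
670 [64, 62, 0, 0, 0, 78, 83]
680 [69, 32, 0, 110, 115, 118, 123]
690 [115, 123, 103, 110, 114, 117, 123]
700 [134, 129, 122, 106, 76, 41, 75]
710 [136, 129, 125, 66, 68, 117, 124]
scene 0.89 [ 603.8 -235.9   10.4]
0.61 1536 ((603.8361206054688, -240.78041076660156), (77.10205078125, 100.71904754638672), 74.40830993652344)
0.93 407 ((603.576904296875, -237.29415893554688), (78.64744567871094, 100.51020050048828), 75.153076171875)
t 24.08 p [484.2 -21.6 116.3] a 89.61 F [ 0.22  0.49 -4.06] T [0.087 0.066 0.065] w 0.627 down [ 0. -0. -1.]
offset m [-0.2176 -0.0517 -0.1203]
```

Request:
drive_tool([
  [0,-0.008,0],
  [0,-0.016,0],
  [0,-0.016,0],
  [0,-0.012,0],
  [-0.007,0,-0.004],
  [-0.013,0,-0.0072],
  [-0.018,0,-0.01],
  [-0.02,0,-0.011],
  [-0.02,0,-0.011],
  [-0.02,0,-0.011],
  [-0.02,0,-0.011],
  [-0.02,0,-0.011],
  [-0.02,0,-0.011],
  [-0.018,0,-0.01],
  [-0.016,0,-0.009],
  [-0.012,0,-0.007],
  [-0.008,0,-0.004],
  [-0.005,0,-0.003],
  [0,0,0],
  [0,0,0],
], gripper=[1,1,1,1,1,1,1,1,1,1,1,1,1,1,1,1,1,1,1,1], turn=[0,0,0,0,0,0,0,0,0,0,0,0,0,0,0,0,0,0,0,0])

```text
time_s: 25.75
eef_pos: [602.7, -239.3, 167.7]
ee_rot: [0.502, -0.501, -0.498, 0.498]
force: [-0.1, 0.6, -4.3]
grip_width: 0.63
```

```bash
python3 - <<'E'
from h import *
samp(10); print(np.round(ctrl.sense()["joints"],2)); to(603.5,-239,168)
for c in ["side","scene"]:
    save(c,c+"5")
    for q in ["case_left_center","case_middle_center","case_right_center","holder","ring_mount","stage"]:
        for r in ctrl.pinpoint(c,q)[:2]: print(c,q,round(r["score"],2),np.round(cw(c,r["centre"])))
E
```

```text
[[ 2.57500e+01  6.02707e+02 -1.17000e-01  5.52000e-01 -4.31700e+00
   7.00000e-03  7.50000e-02  1.60000e-02]
 [ 2.58000e+01  6.02704e+02 -1.02800e+00 -1.98000e-01 -2.96200e+00
   2.90000e-02  7.60000e-02  1.10000e-02]
 [ 2.58500e+01  6.02753e+02  9.90000e-02  4.60000e-02 -2.92700e+00
  -1.00000e-02  5.20000e-02  5.00000e-03]
 [ 2.59000e+01  6.02820e+02 -3.70000e-02  2.28000e-01 -2.71800e+00
   7.10000e-02  5.10000e-02  4.20000e-02]
 [ 2.59500e+01  6.02853e+02  1.78000e-01  6.90000e-01 -3.72100e+00
  -1.00000e-03  6.20000e-02 -5.00000e-03]
 [ 2.60000e+01  6.02879e+02 -4.40000e-02  6.07000e-01 -4.56300e+00
  -1.40000e-02  4.60000e-02 -3.80000e-02]
 [ 2.60500e+01  6.02894e+02 -1.65000e-01  7.40000e-01 -3.84600e+00
   2.50000e-02  1.00000e-02  7.60000e-02]
 [ 2.61000e+01  6.02918e+02 -9.90000e-02 -7.76000e-01 -3.48400e+00
  -3.10000e-02  7.80000e-02  3.40000e-02]
 [ 2.61500e+01  6.02920e+02  4.88000e-01 -2.30000e-02 -3.44700e+00
   2.70000e-02  1.03000e-01  1.40000e-02]
 [ 2.62000e+01  6.02937e+02 -4.20000e-01  4.27000e-01 -4.09800e+00
  -5.50000e-02  5.70000e-02  4.40000e-02]]
mean [ 2.59750e+01  6.02838e+02 -1.14000e-01  2.29000e-01 -3.60800e+00
  5.00000e-03  6.10000e-02  2.00000e-02] std [0.144 0.084 0.379 0.453 0.586 0.034 0.023 0.03 ]
[-0.56  0.64  1.17 -0.    1.34 -2.12]
t 26.25 p [ 602.9 -239.3  168.4] a 89.62 F [ 0.54  0.42 -3.75] T [-0.027  0.085 -0.023] w 0.628 down [ 0. -0. -1.]
offset m [ 0.0003  0.0004 -0.0006]
side case_left_center 0.59 [484. 366.  30.]
side case_middle_center 0.77 [529. 139.  23.]
side case_middle_center 0.26 [631. 239.   3.]
side case_right_center 0.89 [ 602. -242.  179.]
side holder 0.62 [640. -59.  -2.]
side ring_mount 0.78 [632. 237.   3.]
side stage 0.77 [379. 246.  -1.]
scene case_middle_center 0.64 [530. 136.  23.]
scene holder 0.65 [638. -59.  -3.]
scene ring_mount 0.81 [626. 239.  -6.]
scene ring_mount 0.43 [376. 245.   2.]
scene stage 0.72 [375. 246.   5.]
```

View pics/scene5.png

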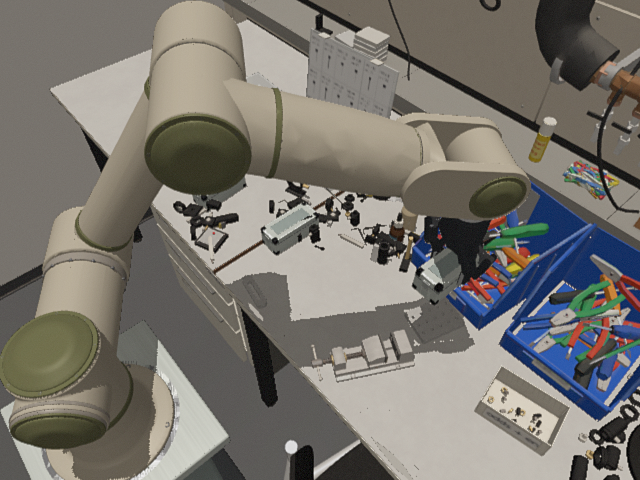

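View pics/side5.png

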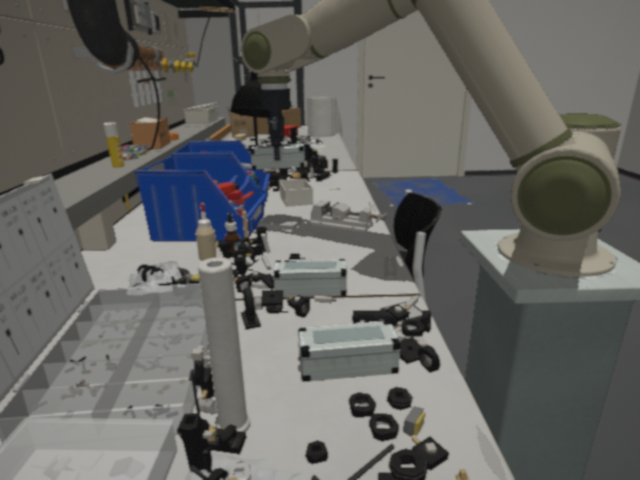

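```bash
python3 - <<'E'
from h import *
for c in ["side","scene"]:
    im,d=ctrl.capture(c); P=ctrl.camera_params(c); f=240/np.tan(np.radians(P["fovy"])/2)
    v,u=np.mgrid[:480,:640]; X=np.stack([(u-P["cx"])*d/f,(v-P["cy"])*d/f,d,np.ones_like(d)],-1)
    W=(X@np.linalg.inv(np.array(P["view"])).T)[...,:3]
    m=(d>0)&(abs(W[...,0]-603)<72)&(abs(W[...,1]+240)<40)&(W[...,2]>140)&(W[...,2]<218)
    for x in range(535,680,10):
        k=m&(abs(W[...,0]-x)<5)
        if k.sum()>3: print(c,x,k.sum(),np.round(np.percentile(W[k][:,2],[2,98])))
st()
E
```

```text
side 535 45 [159. 208.]
side 545 98 [160. 208.]
side 555 96 [160. 208.]
side 565 94 [159. 208.]
side 575 97 [157. 208.]
side 585 103 [158. 215.]
side 595 72 [158. 212.]
side 605 57 [156. 211.]
side 615 91 [156. 209.]
side 625 96 [156. 206.]
side 635 92 [157. 205.]
side 645 92 [156. 205.]
side 655 98 [155. 204.]
side 665 58 [155. 204.]
scene 535 530 [161. 210.]
scene 545 187 [166. 211.]
scene 555 188 [165. 211.]
scene 565 191 [164. 210.]
scene 575 177 [164. 210.]
scene 585 199 [163. 217.]
scene 595 278 [166. 211.]
scene 605 127 [188. 211.]
scene 615 66 [203. 209.]
scene 635 6 [198. 205.]
scene 645 24 [179. 205.]
t 27.05 p [ 602.9 -239.4  168.3] a 89.61 F [ 0.86  0.14 -4.04] T [-0.023  0.042  0.024] w 0.629 down [ 0. -0. -1.]
```

```bash
python3 -c "
from h import *
print(ctrl.finish_job())"
```

```text
the job is handed in; nothing more can be done
None
```

I shook all three cases, left to right, and the right case is the one that rattles. It is now held over the middle of the perforated plate, and I handed the job in at about 27 s.

**Which case rattles:** I judged this from the wrist torque, averaged while the arm stood still after each shake.

| Case | Pitch torque between shakes (N m) | Reading |
|---|---|---|
| Left | about 0 (0.000, then −0.007) | quiet |
| Middle | steady at about 0.025, which fits gripping it 5 mm off centre | quiet |
| Right | wandered from 0.026 to −0.020, 0.065 and 0.042, with spikes to ±0.13 | ball moving |

A single reading is noisy (about 0.03 N m), so the finding rests on the averages and the spikes. I did not record the force during the shakes themselves.

**Last checks:**
- **Held case:** its centre is about 18 cm above the table, roughly 2 mm from the measured plate middle. It tilts about 0.035 rad nose-down and is still. The grip is set to 27 N and the fingers are still closed on it.
- **Quiet cases:** both stand upright and let go. The detector put them within about 7 mm of their starting positions. The left case was seen only in the side view, because the arm blocked the scene camera.
- **Bystanders:** the stage, ring mount and holder are where they were, within the detector's error.
- **One disagreement:** the scene camera did not report the held case, so its position comes from the side camera, the depth readings and the arm pose. These agree.

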